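# Sound a wooden tongue drum for a customer

### The job

Let the customer hear the wooden tongue drum: with the fingertips, tap its tongues lightly near their free ends, one at a time and lifting off after each tap, in this order: the longest tongue, then the second longest, then the shortest, and last the longest again. Touch none of the other three tongues, and leave the drum, its mallets and all the other wares where they are; finish with the hand clear.

Things in the scene. Friction and masses are not known exactly. Their poses are not given: they have to be found in the camera images.
- drum: hollow light-wood box, loose on rubber feet, 1.7 kg; 355 long (x) x 210 wide (y) x 133 high; origin under its centre, z up. 5 mm slots cut its flat top into three lanes along x, centred at y = +55, 0, -55 mm; a crosscut divides each into two tongues, tip to tip, rooted 127.5 mm either side of centre. Six tongues of plain wood, flush with the top, lengths: 160 facing 90, 122 facing 128, 140 facing 110
- tongue_longest: 50 mm wide, 5 mm thick; 160 mm long; in the drum's +y side lane, rooted at the drum's -x end; origin at the middle of its root on the top face, x along the tongue towards its free end, z up
- tongue_longest_spot (a point): point on the top face of the longest tongue, on its centreline, 25 mm back from its free end: a good place to tap. Pressed here it springs down about 1 mm for 2 N; 1 to 5 N is a light tap, 15 N too hard
- tongue_second: 50 mm wide, 5 mm thick; 140 mm long; the second longest, in the drum's -y side lane, rooted at the -x end; origin at the middle of its root on the top face, x along the tongue towards its free end, z up
- tongue_second_spot (a point): the same point on the second longest tongue, 25 mm back from its free end; it gives about 1 mm for 2 N
- tongue_shortest: 50 mm wide, 5 mm thick; 90 mm long; the shortest, in the +y side lane, rooted at the +x end, facing the longest tip to tip; origin at the middle of its root on the top face, x along the tongue towards its free end, z up
- tongue_shortest_spot (a point): the same point on the shortest tongue, 25 mm back from its free end; it gives about 1 mm for 3 N
- tongue_mid_a: 50 mm wide, 5 mm thick; 122 mm long; middle lane, rooted at the -x end; not to be touched; origin at the middle of its root on the top face, x along the tongue towards its free end, z up
- tongue_mid_b: 50 mm wide, 5 mm thick; 128 mm long; middle lane, rooted at the +x end; not to be touched; origin at the middle of its root on the top face, x along the tongue towards its free end, z up
- tongue_mid_c: 50 mm wide, 5 mm thick; 110 mm long; -y lane, rooted at the +x end, facing the second longest; not to be touched; origin at the middle of its root on the top face, x along the tongue towards its free end, z up
- mallet_a: drum mallet, 190 long, wooden stick with a black rubber head 20 mm across, lying across the -x end board on top of the drum; origin under its middle, x towards the head; leave it
- mallet_b: a second, equal mallet lying on the counter to the right (-y) of the drum; leave it
- kalimba: dark wooden thumb piano with steel tines, 180 x 130 x 45 high, on the counter to the left (+y) of the drum; origin under its centre; leave it
- snow_globe: glass globe 74 across on a wooden foot, 97 high, on the counter beside the drum; origin under its centre; leave it
- wood_block: slotted wood block 110 x 55 x 44 high, on the counter beside the drum; origin under its centre; leave it
- mug: white mug, 82 across, 95 high, on the counter; origin under its centre; leave it
- tin: green tin, 76 across, 110 high, on the counter; origin under its centre; leave it
- toy_car: wooden toy car 125 x 72 x 69 high, on the counter; origin under its centre; leave it

How it is judged (in metres and radians):
On the way, in this order (a step that is already met when the one before it is completed fails the run):
1. the fingertips lightly touch the free part (outer 60 per cent) of the longest tongue, and no other tongue (contact force between the fingers and tongue_longest_c0 above 0.5 N and contact force between the fingers and tongue_second below 0.1 N and contact force between the fingers and tongue_shortest below 0.1 N and contact force between the fingers and tongue_mid_a below 0.1 N and contact force between the fingers and tongue_mid_b below 0.1 N and contact force between the fingers and tongue_mid_c below 0.1 N), for 0.02 s.
2. the fingers come off the drum (contact force between the fingers and drum below 0.02 N), for 0.1 s.
3. the fingertips lightly touch the free part (outer 60 per cent) of the second longest tongue, and no other tongue (contact force between the fingers and tongue_second_c0 above 0.5 N and contact force between the fingers and tongue_longest below 0.1 N and contact force between the fingers and tongue_shortest below 0.1 N and contact force between the fingers and tongue_mid_a below 0.1 N and contact force between the fingers and tongue_mid_b below 0.1 N and contact force between the fingers and tongue_mid_c below 0.1 N), for 0.02 s.
4. the fingers come off the drum (contact force between the fingers and drum below 0.02 N), for 0.1 s.
5. the fingertips lightly touch the free part (outer 60 per cent) of the shortest tongue, and no other tongue (contact force between the fingers and tongue_shortest_c0 above 0.5 N and contact force between the fingers and tongue_longest below 0.1 N and contact force between the fingers and tongue_second below 0.1 N and contact force between the fingers and tongue_mid_a below 0.1 N and contact force between the fingers and tongue_mid_b below 0.1 N and contact force between the fingers and tongue_mid_c below 0.1 N), for 0.02 s.
6. the fingers come off the drum (contact force between the fingers and drum below 0.02 N), for 0.1 s.
7. the fingertips lightly touch the free part (outer 60 per cent) of the longest tongue, and no other tongue (all of step 1), for 0.02 s.
At the end, for the whole second after the job is handed in: after the four taps in order the drum stands upright within 15 mm of where it stood, at rest, and mallets and wares are within 20 mm of where they were (distance of drum from where it was at the start of the episode below 0.015 m and angle between drum's own z axis and vertical below 0.03 rad and linear speed of drum below 0.01 m/s and distance of each of mallet_a, mallet_b, kalimba, snow_globe, wood_block, mug, tin, toy_car from where it was at the start of the episode below 0.02 m); the robot touches nothing.
It fails at once if one of the three other tongues is touched (contact force between the fingers and tongue_mid_a above 0.3 N or contact force between the fingers and tongue_mid_b above 0.3 N or contact force between the fingers and tongue_mid_c above 0.3 N).
It fails at once if the drum is pressed harder than 15 N (contact force between the fingers and drum above 15 N).
It fails at once if the drum is pushed, lifted or carried more than 15 mm (distance of drum from where it was at the start of the episode above 0.015 m).
It fails at once if a mallet or another ware is shifted, lifted or carried more than 20 mm (distance of any of mallet_a, mallet_b, kalimba, snow_globe, wood_block, mug, tin, toy_car from where it was at the start of the episode above 0.02 m).
It also fails if it takes over 48 s, if anything falls off the work surface, if the arm or the gripper's body presses on something with over 40 N, if the wrist force passes 120 N, or if a joint passes its speed limit or range.

### The arm

A 7-joint arm with a two-finger parallel gripper is mounted at the origin on the work surface. World frame = base frame: x ahead of the robot, y to its left, z up, the work surface at z = 0. Lengths are in m, angles in degrees, forces in N, time in s.
With the tool pointing down it reaches from about 0.35 to 0.775 m from the base axis. Payload 3.1 kg.
Tool frame: the origin (TCP) lies on the centre line of the jaws, within the pads' length; the fingertips stand 17 mm ahead of it and the grasp point (between the pads) lies 2 mm behind it (robot.tip_reach is the distance from the TCP to the fingertips, in m); z points along the fingers, y is the line along which they close (so a half turn about z gives the same grasp; the last joint's range is limited). The gripper opens to 85 mm and grips with 20 to 120 N. Pads are 22 mm wide; open, the fingers measure 114 mm over their backs; the gripper's body (76 mm by 85 mm) begins 54 mm behind the grasp point. The pads swing forward as they close: fully open they stand 13 mm farther back than shut.
Start: joints at [-77.389, 17.813, 0.802, 86.603, -0.252, 75.585, -1.558], TCP at [0.142, 0.531, 0.248] pointing down, gripper open.
Joint ranges: [-154.91, 154.91], [-16.99, 109.72], [-72.82, 74.43], [7.12, 147.25], [-82.49, 262.49], [11.32, 116.49], [-174.64, 174.64]. Speed limits (degrees/s): [159.86, 159.86, 180, 180, 180, 180, 180].

### API

Orientations are given as [roll, pitch, yaw] about the fixed x, y, z axes, in that order (R = Rz(yaw) Ry(pitch) Rx(roll)).
In Python, from station import robot, fingers, vision, workorder, recognise gives the robot as it stands. Calls block until the motion is done:
- robot.move_to(position, orientation): joint-space move of the TCP to a pose.
- robot.line_to(position, orientation=None, velocity=0.15, f_stop=None): straight line of the TCP; orientation=None keeps the orientation; velocity is the mean speed in m/s. With f_stop (N) it stops when the force on the tool has changed by that much, and returns True; else False.
- robot.move_j(angles): joint-space move.
- fingers.gripper_to(opening, force=None): opening from 0.0 (shut) to 1.0 (fully open); force is the grip in N (None keeps the last); returns when the fingers have stopped.
- robot.pause(seconds).
- robot.inverse_kinematics(position, orientation): joint angles nearest the present ones, or None.
- vision.grab_frame(name): name is "side" or "top"; returns the picture (384x512x3 uint8, red, green, blue); there is no depth.
- vision.calibration(name): a dict with "mtx" (3x3 intrinsics, pixels), "extrinsics" (4x4, takes a point from world to camera coordinates). Camera axes: x right, y up, looking along -z (the intrinsics and any distortion apply to the point x, -y, -z); pixel columns grow to the right and rows downward; lengths in m; the calibration is good to about 2 mm. A picture is of the moment at which its call begins. calibration takes no time and is no camera call.
A pose or a line that the arm cannot do raises robot.PlanningError and nothing moves.
- workorder.close_job(): hands the job in; it is judged then, once.
Trained networks look in the newest picture that a camera, given by its name, has taken for a name from the list of things; names that differ only in an ending like _2 or _b are one class to them, and where a whole thing is asked for, a point or a joint stands for the part that bears it (a point fixed in the world has none). Each returns a list of dicts, best first, with "p" (0 to 1); they miss things now and then, are a little off and sometimes report something else, mostly with a low value. They report only what shows in the picture. A call takes as long as a camera call.
- recognise(label, camera): "rect" ([centre column, centre row, width, height] in pixels, round what is visible of it).
Readings, each from a call of its own:
- robot.current_time_s(): time.
- robot.current_joint_positions(): joint angles.
- robot.current_dq(): joint speeds.
- robot.current_joint_torque(): joint torques, N m.
- robot.current_tool_pos(): TCP position.
- robot.current_eef_rot(): TCP orientation.
- robot.current_contact_force(): force on the tool from outside, world axes, zero at the start.
- robot.current_torque(): the same for the moment, N m.
- robot.current_finger_gap(): opening from 0.0 (shut) to 1.0 (fully open).
- robot.current_gripper_force(): force on a finger pad.
Only numpy, scipy, OpenCV 4.12 (cv2) and the standard library are available. Lean on these libraries where they do the work, as an engineer would, in place of code of your own. Each camera call takes 0.05 s, during which the arm holds its last target. There are 200 camera calls.

## Working session

There is one attempt and no reset: what is moved stays moved. The work goes in short steps, each a Python script; the robot and the scene stay as the last script left them, time stands still between calls to the robot, and variables do not carry over. Pictures are saved under pics/ and viewed, at most 10 in all, crops included, and the job is handed in when it is done.

```bash
mkdir -p pics
python3 - <<'E'
from station import robot, fingers, vision, workorder, recognise
import cv2, numpy as np
for c in ["side","top"]:
    im=vision.grab_frame(c); cv2.imwrite(f"pics/{c}0.png",cv2.resize(im[:,:,::-1],(800,600),interpolation=cv2.INTER_CUBIC))
    k=vision.calibration(c); print(c,k)
    for l in ["drum","tongue_longest","tongue_second","tongue_shortest","mallet_a"]:
        print(l,[(round(d['p'],2),np.round(d['rect'],1).tolist()) for d in recognise(l,c)[:3]])
print(robot.current_time_s(),robot.tip_reach)
E
```

```text
side {'mtx': array([[417.0786216 ,   0.        , 247.89296048],
       [  0.        , 417.0786216 , 194.05121982],
       [  0.        ,   0.        ,   1.        ]]), 'extrinsics': array([[-0.90894357, -0.41645642, -0.01963763,  0.52780795],
       [ 0.21778617, -0.51444267,  0.82940818, -0.2115468 ],
       [-0.3555148 ,  0.74960842,  0.5582978 , -1.6065305 ],
       [ 0.        ,  0.        ,  0.        ,  1.        ]])}
drum []
tongue_longest [(0.83, [256.9, 191.4, 33.9, 13.0]), (0.58, [253.0, 166.8, 18.3, 12.4])]
tongue_second [(0.68, [264.1, 179.9, 36.6, 9.3])]
tongue_shortest [(0.71, [222.9, 187.8, 23.1, 11.7])]
mallet_a [(0.64, [277.8, 198.8, 8.3, 11.1])]
top {'mtx': array([[351.73330599,   0.        , 260.76435707],
       [  0.        , 351.73330599, 189.49297827],
       [  0.        ,   0.        ,   1.        ]]), 'extrinsics': array([[ 0.00982037, -0.9999483 ,  0.00263917, -0.02716551],
       [ 0.99503897,  0.01003339,  0.09897866, -0.54847238],
       [-0.09900002,  0.00165407,  0.99508606, -1.2028383 ],
       [ 0.        ,  0.        ,  0.        ,  1.        ]])}
drum [(0.34, [190.1, 149.2, 20.7, 26.1])]
tongue_longest [(0.75, [89.2, 230.4, 40.5, 36.9]), (0.64, [250.6, 187.9, 20.1, 50.7])]
tongue_second [(0.88, [282.6, 189.0, 20.9, 46.8])]
tongue_shortest [(0.64, [244.7, 148.4, 20.8, 26.8]), (0.31, [331.0, 190.3, 6.0, 49.0]), (0.21, [399.9, 183.1, 28.8, 36.8])]
mallet_a [(0.58, [331.0, 185.1, 10.2, 39.5]), (0.54, [267.0, 223.2, 59.2, 14.1])]
0.6 0.017
```

View pics/top0.png

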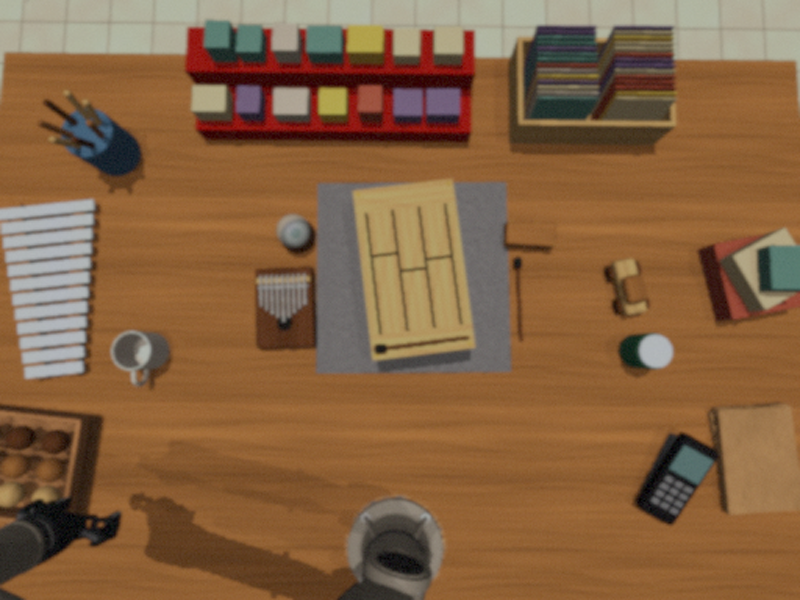

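View pics/side0.png

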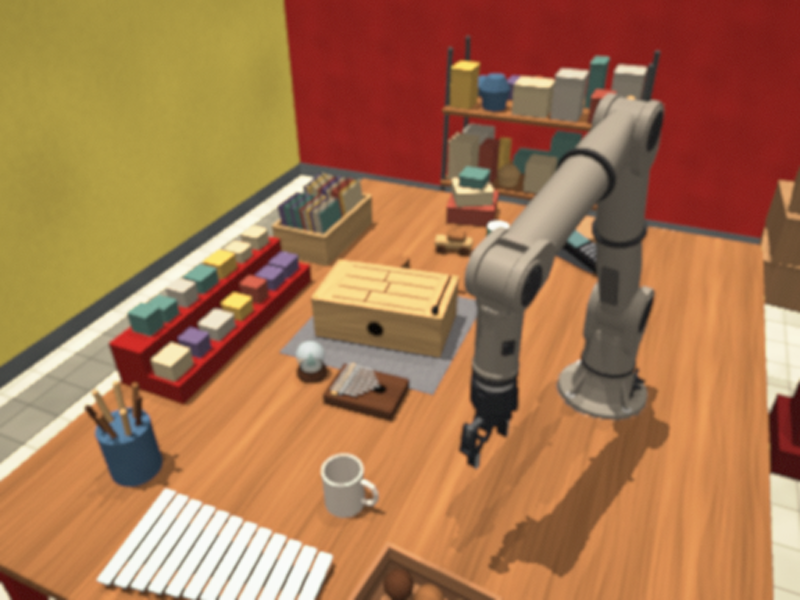

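The top view shows the drum yawed slightly, with top corners near (354,192), (454,181), (473,349) and (373,358) of 800x600. The left-lane crosscut is at (384,254) and the right-lane one at (440,262), so the longest tongue is near-left as described. I'll use enlarged crops for accurate points.

Run:
```python
from station import vision
import cv2
for c,(x,y,w,h) in {"top":(220,110,90,125),"side":(192,160,110,70)}.items():
    im=vision.grab_frame(c)[y:y+h,x:x+w,::-1]; s=4.8 if c=="top" else 7
    cv2.imwrite(f"pics/{c}c.png",cv2.resize(im,None,fx=s,fy=s,interpolation=cv2.INTER_CUBIC))
```

```text
(no output)
```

View pics/topc.png

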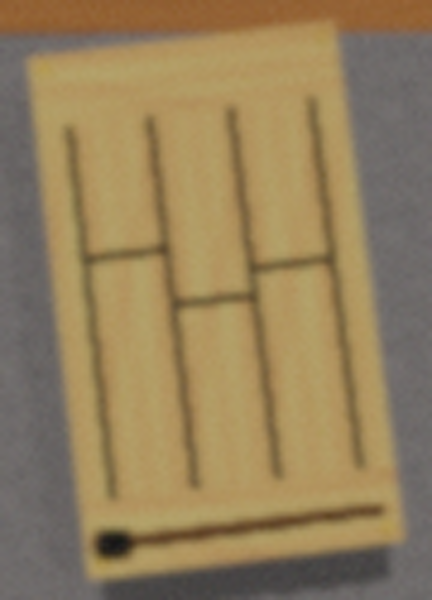

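View pics/sidec.png

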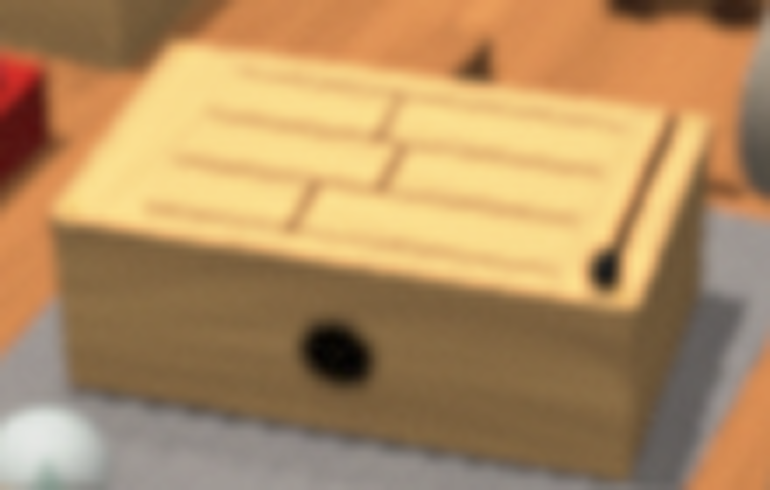

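Both crops show the corners, slot ends and crosscuts clearly. I'll fit the drum pose to these points.

```bash
cat > fit.py <<'E'
from station import vision
import numpy as np
from scipy.optimize import least_squares
L,W,r=.1775,.105,.1275
obj=np.array([(L,W),(L,-W),(-L,-W),(-L,W)]+[(s*r,y) for y in(.0825,.0275,-.0275,-.0825) for s in(1,-1)]+[(.035,.055),(-.003,0),(.015,-.055)])
top=[(28,56),(337,20),(406,540),(88,580),(70,127),(113,497),(150,117),(195,488),(232,107),(279,477),(312,98),(361,467),(126,254),(216,300),(291,265)]
side=[(57,218),(175,42),(705,120),(635,302),(145,208),(560,270),(175,160),(580,219),(212,112),(605,172),(242,73),(630,128),(301,206),(391,168),(389,117)]
px={"top":((np.array(top)+.5)/4.8-.5+[220,110]),"side":((np.array(side)+.5)/7-.5+[192,160])}
def world(p,o):
    c,s=np.cos(p[3]),np.sin(p[3])
    return np.c_[o@np.array([[c,s],[-s,c]])+p[:2],np.full(len(o),p[2])]
def proj(c,P):
    k=vision.calibration(c);q=P@k["extrinsics"][:3,:3].T+k["extrinsics"][:3,3]
    h=(q*[1,-1,-1])@k["mtx"].T
    return h[:,:2]/h[:,2:]
def fit(cams):
    f=lambda p:np.concatenate([(proj(c,world(p,obj))-px[c]).ravel() for c in cams])
    s=least_squares(f,[.55,0,.133,.1],loss="soft_l1");return s.x,np.abs(f(s.x)).reshape(-1,2).max(1)
E
python3 - <<'E'
from fit import *
np.set_printoptions(precision=4,suppress=True)
for c in(["top","side"],["top"],["side"]): p,e=fit(c);print(c,p,e.round(1))
p,_=fit(["top","side"]);print(world(p,np.array([(.0075,.055),(-.0125,-.055),(.0625,.055)])),np.degrees(p[3]))
E
```

```text
['top', 'side'] [ 0.5971 -0.0322  0.1334  0.1315] [0.3 0.3 0.3 0.2 0.4 0.7 0.3 0.5 0.2 0.7 0.4 0.7 0.1 0.2 0.4 1.1 0.2 0.9
 0.8 0.5 0.3 0.1 0.3 1.  0.3 1.  0.8 0.4 0.2 0.2]
['top'] [ 0.5982 -0.032   0.1292  0.1311] [0.3 0.4 0.4 0.3 0.4 0.4 0.3 0.3 0.2 0.4 0.3 0.4 0.1 0.3 0.3]
['side'] [ 0.6027 -0.0462  0.1239  0.1355] [0.4 0.4 0.7 0.5 0.1 0.2 0.4 0.1 0.5 0.3 0.7 1.  0.8 0.4 0.4]
[[ 0.5973  0.0233  0.1334]
 [ 0.5919 -0.0883  0.1334]
 [ 0.6519  0.0305  0.1334]] 7.532286666772688
```

The two-view fit gives a top height of 0.1334 m (nominal 0.133) with residuals under about 1 px. Next I'll shut the fingers, hover over the first spot and check.

Run:
```python
from station import robot, fingers, vision
from fit import *
import cv2
print(robot.current_eef_rot())
p,_=fit(["top","side"]);S=world(p,np.array([(.0075,.055)]))[0]
d=np.degrees(p[3])
a=[(y,robot.inverse_kinematics([S[0],S[1],.2],[180,0,y])) for y in(90+d,-90+d)]
a=[(y,q) for y,q in a if q is not None]
y,q=min(a,key=lambda t:abs(t[1][6]));print(y,np.round(q,1))
t,rot=robot.current_tool_pos(),robot.current_eef_rot()
fingers.gripper_to(0.0)
robot.line_to([t[0],t[1],.32])
robot.move_to([S[0],S[1],.30],[180,0,y])
robot.line_to([S[0],S[1],.175],velocity=.1)
np.save("yaw.npy",y)
print(robot.current_tool_pos(),robot.current_eef_rot(),robot.current_contact_force(),robot.current_finger_gap(),robot.current_time_s())
for c,(x,yy,w,h) in {"top":(220,110,90,125),"side":(192,120,110,110)}.items():
    im=vision.grab_frame(c)[yy:yy+h,x:x+w,::-1].copy(); im=cv2.resize(im,None,fx=4.8,fy=4.8,interpolation=cv2.INTER_CUBIC)
    for P,col in((S,(0,0,255)),(robot.current_tool_pos()+np.array([0,0,-.017]),(255,0,0))):
        u=(proj(c,np.array([P]))[0]-[x,yy]+.5)*4.8-.5; cv2.drawMarker(im,tuple(int(v) for v in u),col,0,14,1)
    cv2.imwrite(f"pics/{c}h.png",im)
```

```text
[1.79993105e+02 2.04050248e-03 1.65001926e+02]
97.53228666677269 [-33.9  30.2  45.7  84.4 -22.   74.6  21.3]
[0.59791553 0.02317771 0.17579562] [1.79908303e+02 1.41848362e-02 9.75317880e+01] [0.05976903 0.21876105 0.57078894] -0.0021155164434621837 5.9167
```

View pics/sideh.png

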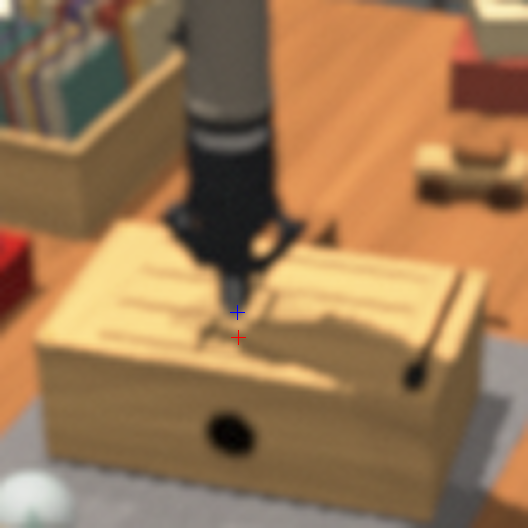

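View pics/toph.png

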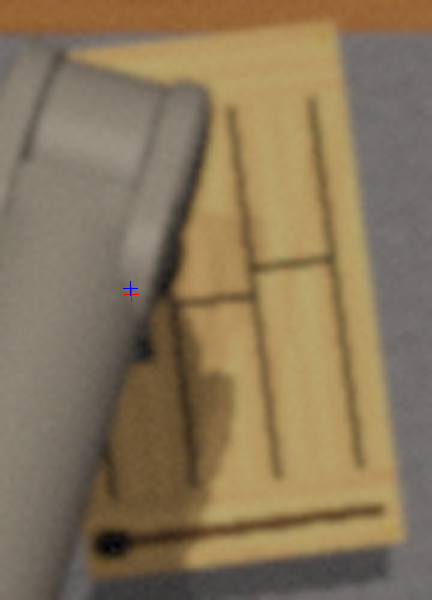

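The fingertip in the side view sits at its predicted mark (237,312). The red target (237,338) lies just behind the crosscut of the near-left tongue, so I'll do the first tap.

```bash
cat > tap.py <<'E'
from station import robot
from fit import *
y=float(np.load("yaw.npy"));p,_=fit(["top","side"])
spots=dict(zip(["longest","second","shortest"],world(p,np.array([(.0075,.055),(-.0125,-.055),(.0625,.055)]))))
def tap(n):
    S=spots[n];R=[180,0,y]
    robot.line_to([S[0],S[1],.195],R,velocity=.12)
    robot.line_to([S[0],S[1],.158],R,velocity=.08);robot.pause(.3)
    f0=np.array(robot.current_contact_force())
    hit=robot.line_to([S[0],S[1],.142],R,velocity=.015,f_stop=2.0)
    t=np.array(robot.current_tool_pos());robot.pause(.05)
    f=np.array(robot.current_contact_force())-f0
    ok=hit and abs(t[2]-.017-.133)<.006 and f[2]>.8
    robot.line_to([S[0],S[1],.195],R,velocity=.08);robot.pause(.2)
    print(n,hit,t.round(4),f.round(2),ok,robot.current_time_s());return ok
E
python3 -c "
from tap import *
tap('longest')"
```

```text
longest True [0.5973 0.0234 0.148 ] [-0.08  0.28  2.15] True 8.925
```

Run:
```python
from tap import *
import cv2
from station import vision
ok=all(tap(n) for n in("second","shortest","longest"))
if ok:
    t=robot.current_tool_pos();robot.line_to([t[0],t[1],.32],velocity=.15)
    robot.move_to([.142,.531,.32],[180,0,165])
    im=vision.grab_frame("top");cv2.imwrite("pics/end.png",cv2.resize(im[:,:,::-1],(800,600)))
print(ok,robot.current_tool_pos(),robot.current_time_s())
```

```text
second True [ 0.5919 -0.0883  0.1483] [ 0.1  -0.07  2.81] True 12.5917
shortest True [0.6519 0.0306 0.1489] [-0.26 -0.44  4.4 ] True 16.4083
longest True [0.5973 0.0234 0.148 ] [-0.14 -0.4   1.62] True 19.6083
True [0.14354875 0.53057206 0.32005549] 23.0667
```

View pics/end.png

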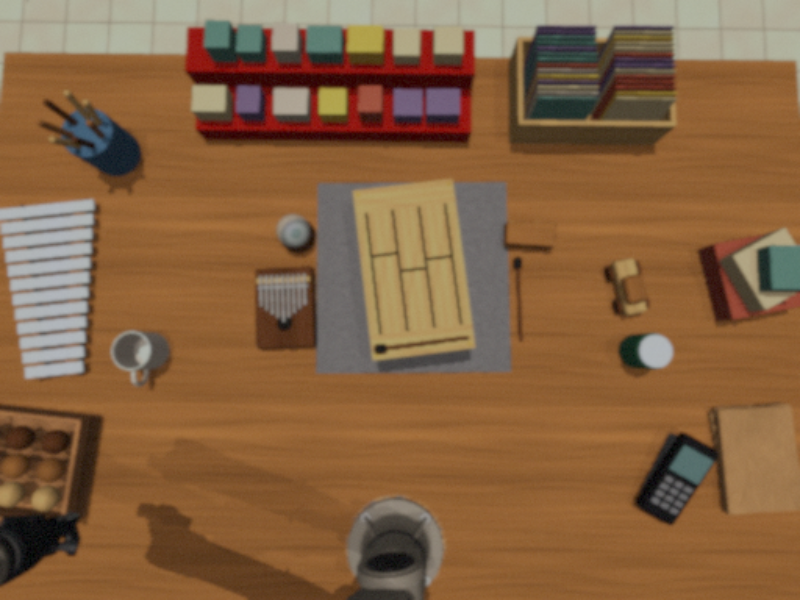

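```bash
python3 -c "
from station import robot,workorder
robot.pause(.5)
print(workorder.close_job())"
```

```text
the job is handed in; nothing more can be done
None
```

All four taps were made in order (longest, second longest, shortest, longest) at about 1.6 to 4.4 N; in the last picture the drum, mallets and wares look unmoved and the hand is clear, and the job is handed in, with no verdict returned.

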